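# Switch off the fan dryer and put the printing block away

## Task

The printing block is dry: first switch the dryer's five fans off in a single sweep of a fingertip along the switch bank, without lifting away part-way and before the block is moved. Then stand the block up on one of its ends outside the rack and let go of it, take hold of it afresh and put it away standing on end in the middle of the rack's empty bay, its printing face towards a divider. Do not drop the block or knock or bear on its brass pins, and leave the other blocks and the brush where they are.

Things in the scene. Friction and masses are not known exactly. Their poses are not given: they have to be found in the camera images.
- dryer: Fan dryer, a fixed low grey metal box 200 (x) x 330 (y) x 60 mm high; origin: centre of its underside, z up. The block dries on its flat top (z = 60 mm) over five fan guards. Along its edge at x = -72 mm runs the switch bank: five black rockers end to end along y in an aluminium bezel 46 mm wide, switch1 at y = +104 mm, then every 52 mm to switch5 at y = -104 mm.
- bank_start (a point): Point on the flat bezel at the +y end of the switch bank, just before switch1, on its centre line at the flush height (62 mm above the table). Axes as the dryer's. The flat bezel ends 12 mm outward of this point; switch1 begins 15 mm inward of it.
- bank_end (a point): The same at the -y end, just after switch5, 286 mm from bank_start. A fingertip drawn from bank_start to bank_end 0 to 4 mm above the flush height rides up each sloping half and presses it over; drawn the other way it runs into the proud ends.
- block: Printing block to be put away: laminated pear-wood block 140 (x) x 56 (y) x 38 mm (z), with 6 mm brass pins on its +z face (44 mm thick in all), 0.25 to 0.4 kg; the only block lying on the dryer. Origin: centre of its back (the plain face). It starts on its back, pins up, its length roughly along the row of fans. The two ends and the two long sides are bare, flat wood.
- pins: The field of brass pins on the block's +z face, 116 x 40 x 6 mm, central, leaving 12 mm of bare wood at each end and 8 mm at each side. Origin: centre of its foot, on the wood.
- block_center (a point): Middle of the block: 22 mm above its back, midway along length and width. Axes as the block's.
- rack: Fixed wooden rack for blocks standing on end, three bays side by side along y. Base 124 (x) x 222 (y) x 15 mm; four dividers 12 mm thick, 100 mm deep, up to 130 mm above the table, at y = -105, -35, 35, 105 mm. Each bay is 58 mm wide, open above, at the front (-x) and, over a 20 mm high stop rail 50 mm behind its middle, at the back. Origin: centre of its underside.
- free_bay: The one empty bay of the rack (which one varies). Origin: middle of the bay on its floor, 15 mm above the table. x runs through the bay from front to back, y across its 58 mm width, z up.
- stored_long: Bystander: a block 150 mm tall standing on end in one bay, 42 x 56 mm in plan. Origin: centre of its foot.
- stored_short: Bystander: a block 128 mm tall standing on end in another bay, 44 x 50 mm in plan. Origin: centre of its foot.
- round_block: Bystander: round printing block, 90 mm across and 40 mm high, lying on the table beyond the dryer. Origin: centre of its underside.
- brush: Bystander: flat brush, 190 mm long, lying on the table beyond the rack. Origin: centre of its underside.
- switch1 (a joint): Rocker switch, 48 mm along the bank, 29 mm wide; it tilts end to end about its middle and snaps to either side: 0 on, 0.38 off. Its top is a shallow V. On: the half towards bank_start is flush, the half towards bank_end slopes up at 22 degrees to 9 mm proud. Pressing that half (about 4 N at its end) past mid throw snaps it off: that half flush, the other proud.
- switch2 (a joint): Rocker switch like switch1, next along the bank towards bank_end; same values, on at the start.
- switch3 (a joint): Rocker switch like switch1, next along the bank towards bank_end; same values, on at the start.
- switch4 (a joint): Rocker switch like switch1, next along the bank towards bank_end; same values, on at the start.
- switch5 (a joint): Rocker switch like switch1, next along the bank towards bank_end; same values, on at the start.
Things that resemble listed ones, but are neither listed nor needed, are in the scene too. What is shaped like the block but turquoise or white is not meant.

How it is judged:
On the way, in this order (a step that is already met when the one before it is completed fails the run):
1. all five switches are off, the block still lying where it was on the dryer (value of joint each of switch1, switch2, switch3, switch4, switch5 above 0.31 rad and distance of block_center from where it was at the start of the episode below 0.04 m), for 0.2 s.
2. the block stands upright on one of its ends outside the rack, let go and at rest ((angle between block's own x axis and vertical below 0.12 rad or angle between block's own x axis and vertical above 3.0216 rad) and contact force between the fingers and block below 0.2 N and linear speed of block below 0.02 m/s and (x of block_center in the frame of rack above 0.08 m or x of block_center in the frame of rack below -0.08 m or y of block_center in the frame of rack above 0.125 m or y of block_center in the frame of rack below -0.125 m)), for 0.3 s.
At the end, for the whole second after the job is handed in: All five switches off (joints above 0.31); the block stands on an end (within 0.12 rad of upright) on the empty bay's floor, its centre 60 to 77 mm above it, within 20 mm of the bay's middle front to back and 12 mm across, face to either divider (0.25 rad), let go and at rest (value of joint each of switch1, switch2, switch3, switch4, switch5 above 0.31 rad and (angle between block's own x axis and vertical below 0.12 rad or angle between block's own x axis and vertical above 3.0216 rad) and contact force between the fingers and block below 0.2 N and linear speed of block below 0.02 m/s and x of block_center in the frame of free_bay between -0.02 and 0.02 m and y of block_center in the frame of free_bay between -0.012 and 0.012 m and z of block_center in the frame of free_bay between 0.06 and 0.077 m and angle between the z axis of block and the y axis of free_bay, either way round below 0.25 rad); the robot touches nothing.
It fails at once if the fingers are lifted off the switch bank (grasp point more than 125 mm above the dryer's foot) while some switches are off and others still on (value of joint any of switch1, switch2, switch3, switch4, switch5 above 0.29 rad and value of joint any of switch1, switch2, switch3, switch4, switch5 below 0.09 rad and z of the grasp point in the frame of dryer above 0.125 m).
It fails at once if the brass pins are pressed or knocked with more than 12 N (contact force between pins and anything else above 12 N).
It fails at once if the block is dropped (falls faster than 0.7 m/s out of the fingers) (linear speed of block above 0.7 m/s and contact force between the fingers and block below 0.1 N).
It fails at once if a stored block is shifted by more than 20 mm or tipped (distance of any of stored_long, stored_short from where it was at the start of the episode above 0.02 m or angle between any of stored_long, stored_short's own z axis and vertical above 0.2 rad).
It fails at once if the round block or the brush is shifted by more than 20 mm (distance of any of round_block, brush from where it was at the start of the episode above 0.02 m).
It also fails if it takes over 70 s, if anything falls off the work surface, if the arm or the gripper's body presses on something with over 40 N, if the wrist force passes 120 N, or if a joint passes its speed limit or range.

## Robot

A 7-joint arm with a two-finger parallel gripper is mounted at the origin on the work surface. World frame = base frame: x ahead of the robot, y to its left, z up, the work surface at z = 0. Lengths are in m, angles in rad, forces in N, time in s.
With the tool pointing down it reaches from about 0.4 to 0.85 m from the base axis. Payload 10.4 kg.
Tool frame: the origin (TCP) lies between the finger pads; the fingertips stand ahead of it and the grasp point (between the pads) lies 5 mm behind it (manip.tip_extent is the z of the fingertips in the tool frame, in m); z points along the fingers, y is the line along which they close (so a half turn about z gives the same grasp; the last joint's range is limited). The gripper opens to 85 mm and grips with 20 to 120 N. Pads are 22 mm wide; open, the fingers measure 114 mm over their backs; the gripper's body (76 mm by 85 mm) begins 54 mm behind the grasp point. The pads swing forward as they close: fully open they stand 13 mm farther back than shut.
Start: joints at [1.162, 0.332, -0.065, 1.46, 0.022, 1.35, -0.088], TCP at [0.235, -0.579, 0.245] pointing down, gripper open.
Joint ranges: [-2.6, 2.6], [-0.5, 2.12], [-1.47, 1.34], [0.16, 2.42], [-1.27, 4.41], [0.06, 2.06], [-2.6, 2.6]. Speed limits (rad/s): [2.22, 2.22, 2.79, 2.79, 3.14, 3.14, 3.14].

## Interface

Orientations are given as a unit quaternion [x, y, z, w].
In Python, from workcell import status, viewer, manip gives the robot as it stands.
- The arm moves only by the tool play_rows, never from a script. Its argument "plan" is one flat list of numbers, 7 for each row, row after row: the turn, a rotation vector about the tool's x, y, z in degrees, then the shift along the tool's x, y, z in m, then the opening, from 0 (shut) to 1 (fully open). In form: [ax, ay, az, dx, dy, dz, grip, ax, ay, az, dx, dy, dz, grip, ...]. A call has 1 to 20 rows; each row is the pose to reach, as a shift and turn from the pose commanded when the call began, along the tool's axes at that moment; what a row does not reach only later rows make up. A row lasts 1/8 s, in which the tool goes at most 62.5 mm and 10.7 degrees, less where a joint would pass 70% of its speed; a pose out of reach is approached as far as the arm can. A call with a gripper value outside its range is refused whole. The fingers move at their own pace and stop on an object; "squeeze" is the grip in N (left out, the last holds). Time passes only in rows, so rows that repeat a pose let the fingers close. It gives the time, the measured TCP pose, the force, the opening and the grip force at its end, in the units of the state.
- status.get_obs(): the state, without advancing time (a new reading comes with each control period).
- viewer.camera(name): name is "side" or "top"; returns the picture (400x640x3 uint8, red, green, blue); there is no depth.
- viewer.camera_model(name): a dict with "fx", "fy", "cx", "cy" (pixels), "R" (3x3) and "t" (3): a world point X has camera coordinates R X + t. Camera axes: x right, y down, z forward; pixel columns grow to the right and rows downward; lengths in m; the calibration is good to about 2 mm. A picture is of the moment at which its call begins. camera_model takes no time and is no camera call.
- manip.hand_in(): hands the job in; it is judged then, once.
The state is a dict: "clock": time; "joint_pos": joint angles; "joint_velocities": joint speeds; "tau": joint torques, N m; "position": TCP position; "ee_rot": TCP orientation; "ft_force": force on the tool from outside, world axes, zero at the start; "torque": the same for the moment, N m; "grip_width": opening from 0.0 (shut) to 1.0 (fully open); "grasp_force": force on a finger pad.
Only numpy, scipy, OpenCV 4.12 (cv2) and the standard library are available. Lean on these libraries where they do the work, as an engineer would, in place of code of your own. Each camera call takes 0.05 s, during which the arm holds its last target. There are 200 camera calls.

## Working session

There is one attempt and no reset: what is moved stays moved. The work goes in short steps, Python scripts to look and compute and a tool call to move; the robot and the scene stay as the last step left them, time stands still between calls to the robot, and variables do not carry over. Pictures are saved under pics/ and viewed, at most 10 in all, crops included, and the job is handed in when it is done.

Besides the shell and the picture viewer there is one more tool, called after "Request:" in YAML: its name, and indented under it one key for each argument. play_rows: Moves the arm, as the interface text tells. Its arguments: {"type":"object","properties":{"plan":{"type":"array","items":{"type":"number"}},"squeeze":{"type":"number"}},"required":["plan"]}

```bash
mkdir -p pics; ls
python3 - <<'E'
from workcell import status, viewer, manip
import cv2
for n in ("top","side"):
    cv2.imwrite(f"pics/{n}0.png",viewer.camera(n)[:,:,::-1])
    print(n,viewer.camera_model(n))
print(manip.tip_extent); print(status.get_obs())
E
```

```text
pics
top {'fx': 447.04840074319435, 'fy': 447.04840074319435, 'cx': 319.12467003353277, 'cy': 209.45716867171615, 'R': array([[ 0.00319364, -0.99998151, -0.00517457],
       [-0.99323559, -0.00257138, -0.11608811],
       [ 0.11607266,  0.00551031, -0.99322544]]), 't': array([0.01759085, 0.54961784, 1.18730068])}
side {'fx': 384.6257498319252, 'fy': 384.6257498319252, 'cx': 316.4456078520353, 'cy': 201.1453687956832, 'R': array([[-0.76999599, -0.63802101, -0.00594645],
       [-0.30961241,  0.3817724 , -0.8708559 ],
       [ 0.55789455, -0.66871446, -0.49150244]]), 't': array([0.40450524, 0.24405298, 0.72685984])}
0.014
{'clock': 0.1, 'joint_pos': array([ 1.16240991,  0.33278697, -0.06469509,  1.46087177,  0.02161042,
        1.34986639, -0.08848233]), 'joint_velocities': array([-0.00057955,  0.00034908,  0.00015209, -0.00371932,  0.00077947,
       -0.00142831, -0.00139385]), 'tau': array([ 1.63836772e-03, -6.26750708e+01,  4.91113623e-02, -3.92431891e+01,
        1.63931202e-02,  6.97855692e-03,  6.93626566e-05]), 'position': array([ 0.23505471, -0.57877713,  0.24460212]), 'ee_rot': array([ 9.81450191e-01,  1.91716301e-01, -1.51389950e-04, -5.99551716e-04]), 'ft_force': array([ 0.20011612,  1.07211321, -0.0506086 ]), 'torque': array([-0.06056213,  0.01891751, -0.03638827]), 'grasp_force': 0.0, 'grip_width': 1.0001054523998227}
```

View pics/top0.png

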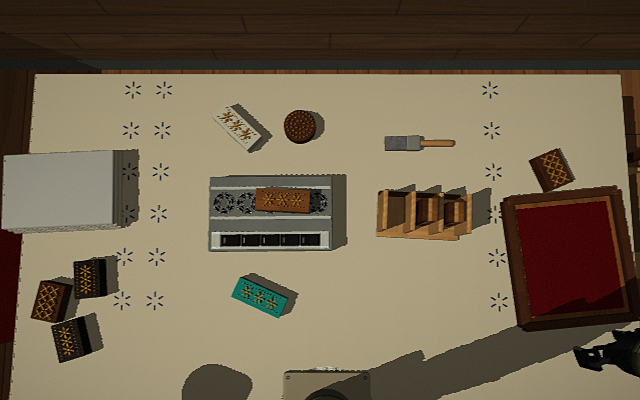

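View pics/side0.png

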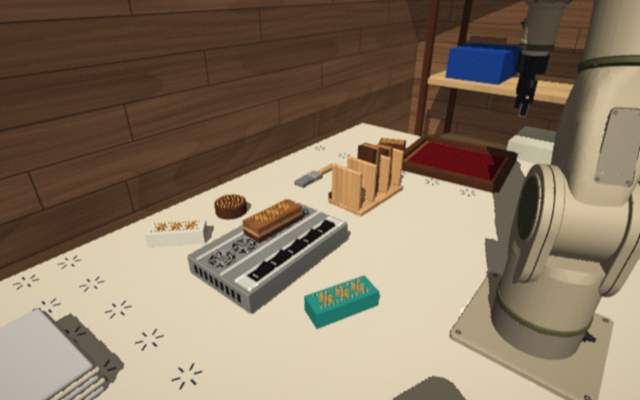

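The top view shows the dryer around (270,213), its switch bank at (271,240) and the rack at (425,212), with the empty bay on the left near (397,210). Several things resemble the block:
- Brown block on the dryer at (283,199).
- Brown and dark blocks at (50,300), (90,278), (72,338) and (552,170), which lie off the dryer.
- Turquoise block at (263,296) and white block at (238,127), both excluded by colour.

Only the one at (283,199) lies on the dryer. I'll confirm it in a crop.

Run:
```python
import cv2
a=cv2.imread("pics/top0.png")[165:260,200:480]; a=cv2.resize(a,None,fx=2.85,fy=2.85,interpolation=cv2.INTER_CUBIC)
b=cv2.imread("pics/side0.png")[130:310,180:420]; b=cv2.resize(b,None,fx=1.75,fy=1.75,interpolation=cv2.INTER_CUBIC)
import numpy as np
c=np.zeros((590,800,3),np.uint8); c[:a.shape[0],:a.shape[1]]=a; c[275:275+b.shape[0],:b.shape[1]]=b
print(a.shape,b.shape)
cv2.imwrite("pics/crop0.png",c)
```

```text
(271, 798, 3) (315, 420, 3)
```

View pics/crop0.png

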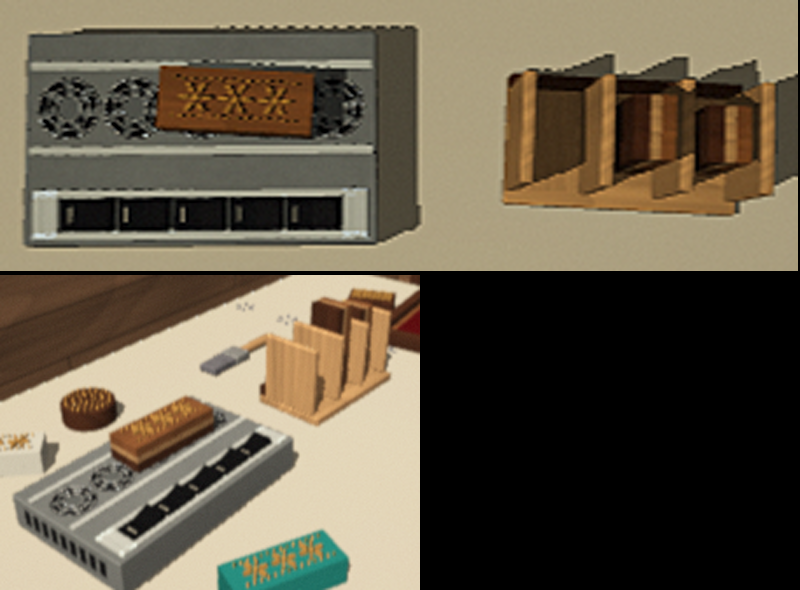

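The crop confirms it: a brown pear-wood block with brass pins on top, lying on the fan guards at crop (160–313, 66–138). The left bay is empty and the other two hold dark blocks. Next I fit the poses.

```bash
cat > h.py <<'E'
import numpy as np, cv2
from scipy.optimize import least_squares
from scipy.spatial.transform import Rotation as Ro
from workcell import status, viewer, manip
CM={n:viewer.camera_model(n) for n in("top","side")}
def proj(n,X):
    c=CM[n]; p=np.atleast_2d(X)@c["R"].T+c["t"]
    return np.c_[c["fx"]*p[:,0]/p[:,2]+c["cx"],c["fy"]*p[:,1]/p[:,2]+c["cy"]]
def W(pose,L):
    x,y,a=pose; L=np.atleast_2d(L).astype(float)
    return np.c_[x+np.cos(a)*L[:,0]-np.sin(a)*L[:,1],y+np.sin(a)*L[:,0]+np.cos(a)*L[:,1],L[:,2]]
def fit(obs,x0):  # obs: (cam,(u,v),(local mm, z abs))
    f=lambda p:np.concatenate([proj(n,W(p,np.array(l)/1000.))[0]-uv for n,uv,l in obs])
    r=least_squares(f,x0,loss="soft_l1",x_scale=[.01,.01,.05]); return r.x,np.round(r.fun.reshape(-1,2),1)
def box(x,y,z0,z1): return [(sx*x,sy*y,z) for z in(z0,z1) for sx,sy in((1,1),(1,-1),(-1,-1),(-1,1))]
def draw(im,n,pose,pts,s=1,o=(0,0),col=(0,255,0)):
    q=(proj(n,W(pose,np.array(pts)/1000.))-o)*s
    for i in range(0,len(q),4): cv2.polylines(im,[np.round(q[i:i+4]).astype(int)],True,col,1)
E
cat > f.py <<'E'
from h import *
T=lambda u,v:("top",np.array([u/2.85+200,v/2.85+165]))
S=lambda u,v:("side",np.array([u/1.75+180,(v-275)/1.75+130]))
d=[(*T(28,35),(100,165,60)),(*T(376,33),(100,-165,60)),(*T(375,242),(-100,-165,60)),(*T(26,245),(-100,165,60)),
 (*S(122,565),(-100,165,60)),(*S(14,492),(100,165,60)),(*S(299,435),(-100,-165,60))]
k=[(*T(162,66),(28,70,98)),(*T(313,72),(28,-70,98)),(*T(312,138),(-28,-70,60)),(*T(160,130),(-28,70,60)),
 (*S(110,432),(28,70,98)),(*S(147,447),(-28,70,98)),(*S(149,468),(-28,70,60)),(*S(213,410),(-28,-70,98))]
r=[(*T(503,205),(-62,111,0)),(*T(737,214),(-62,-111,0)),(*T(521,72),(50,111,130)),(*T(534,72),(50,99,130)),(*T(776,84),(50,-111,130)),
 (*S(315,424),(-62,111,0)),(*S(262,402),(62,111,0)),(*S(390,378),(-62,-111,0)),(*S(265,333),(50,111,130)),(*S(320,352),(-50,111,130))]
P={}
for nm,o,x0 in(("dryer",d,(.55,.1,0)),("block",k,(.6,.1,-1.6)),("rack",r,(.6,-.25,0))):
    if nm=="block": o=[(n,uv,(l[1]*1.,-l[0]*1.,l[2])) if 0 else (n,uv,l) for n,uv,l in o]; x0=(.6,.1,0)
    p,res=fit(o,x0); P[nm]=p; print(nm,np.round(p,4),res.tolist())
np.save("P.npy",P,allow_pickle=True)
c=np.zeros((600,800,3),np.uint8)
for n,s,o,b,rows in(("top",2.85,(200,165),(95,280),0),("side",1.8,(180,130),(180,240),272)):
    im=cv2.imread(f"pics/{n}0.png")[o[1]:o[1]+b[0],o[0]:o[0]+b[1]]; im=cv2.resize(im,None,fx=s,fy=s,interpolation=cv2.INTER_CUBIC)
    draw(im,n,P["dryer"],box(100,165,0,60),s,o); draw(im,n,P["dryer"],[(-72+a,b,62) for a,b in((23,155),(23,-155),(-23,-155),(-23,155))],s,o,(0,255,255))
    draw(im,n,P["block"],box(28,70,60,98),s,o,(255,0,255)); draw(im,n,P["rack"],box(62,111,0,15),s,o,(255,0,0))
    for y in(-105,-35,35,105): draw(im,n,P["rack"],[(a,y+b,130) for a,b in((50,6),(50,-6),(-50,-6),(-50,6))],s,o,(255,255,0))
    h=min(im.shape[0],600-rows); c[rows:rows+h,:im.shape[1]]=im[:h]
cv2.imwrite("pics/ov0.png",c)
E
python3 f.py
```

```text
dryer [0.5336 0.1473 0.0098] [[0.1, 0.2], [0.6, 0.0], [1.7, 1.4], [-0.9, 1.2], [-0.2, -1.4], [-0.8, 0.1], [-1.7, -0.1]]
block [ 0.5658  0.1119 -0.0299] [[-0.1, 0.5], [0.8, 0.1], [0.7, -0.0], [1.6, 1.1], [-0.0, 0.1], [-5.1, 0.3], [-4.9, 2.3], [0.2, -2.3]]
rack [ 0.5334 -0.2533 -0.0338] [[0.0, 0.6], [-2.0, 0.4], [1.0, 0.0], [1.2, 0.2], [-0.1, -1.0], [1.8, 1.4], [-1.5, -0.3], [-0.3, 0.1], [0.4, 0.5], [-2.2, -0.4]]
```

View pics/ov0.png

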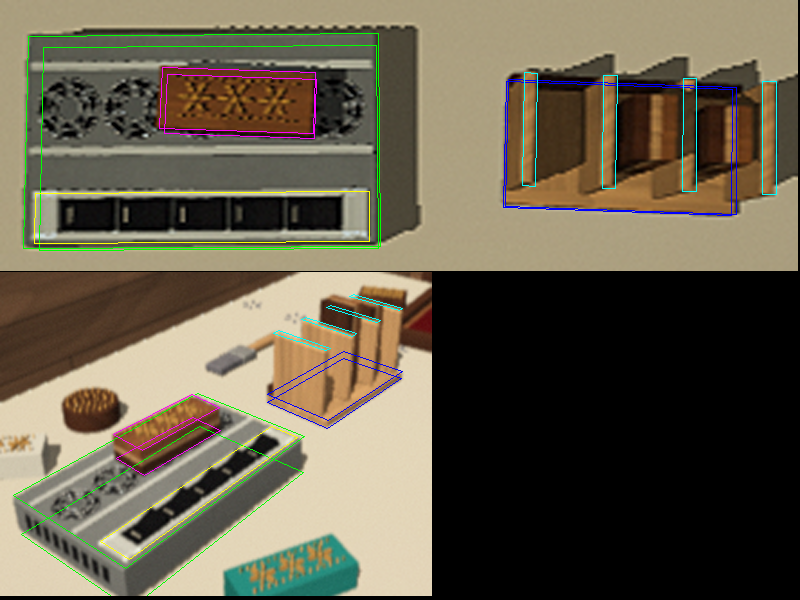

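```bash
cat >> h.py <<'E'
def tool(yaw,tilt=0,axis="y"):
    "tool-down with tool x at yaw (deg, world); then turned by tilt deg about its own axis"
    y=np.radians(yaw); B=np.array([[np.cos(y),np.sin(y),0],[np.sin(y),-np.cos(y),0],[0,0,-1]])
    return Ro.from_matrix(B)*Ro.from_euler(axis,tilt,degrees=True)
def row(p,R,base=None):
    o=status.get_obs(); p0,R0=base or (o["position"],Ro.from_quat(o["ee_rot"]))
    return np.round(np.r_[(R0.inv()*R).as_rotvec(degrees=True),R0.inv().apply(np.array(p)-p0)],4).tolist()
def st():
    o=status.get_obs(); R=Ro.from_quat(o["ee_rot"]).as_matrix()
    print({k:np.round(o[k],3).tolist() for k in("clock","position","joint_pos","ft_force","grip_width","grasp_force")}); print(R.round(3).tolist())
E
python3 - <<'E'
from h import *
R=tool(90,12); print(R.as_matrix().round(2))
R=tool(90,-12); print(R.as_matrix().round(2))
for t in(12,-12):
  if tool(90,t).as_matrix()[1,2]<0:
    print(t,row([.5,-.2,.25],tool(60)),row([.4616,.2896,.15],tool(90,t)),row([.4616,.2896,.1],tool(90,t)))
E
```

```text
[[ 0.    1.    0.  ]
 [ 0.98  0.    0.21]
 [ 0.21  0.   -0.98]]
[[ 0.    1.    0.  ]
 [ 0.98  0.   -0.21]
 [-0.21  0.   -0.98]]
-12 [-0.0694, -0.0197, -37.8941, 0.388, -0.2512, -0.0051] [-7.173, -10.5984, -67.6276, 0.5367, -0.7192, 0.0955] [-7.173, -10.5984, -67.6276, 0.5367, -0.7191, 0.1455]
```

Request:
play_rows:
  plan: [0,0,-38,0.388,-0.251,-0.005,0,0,0,-38,0.388,-0.251,-0.005,0,0,0,-38,0.388,-0.251,-0.005,0,0,0,-38,0.388,-0.251,-0.005,0,0,0,-38,0.388,-0.251,-0.005,0,0,0,-38,0.388,-0.251,-0.005,0,0,0,-38,0.388,-0.251,-0.005,0,0,0,-38,0.388,-0.251,-0.005,0,-7.2,-10.6,-67.6,0.537,-0.719,0.095,0,-7.2,-10.6,-67.6,0.537,-0.719,0.095,0,-7.2,-10.6,-67.6,0.537,-0.719,0.095,0,-7.2,-10.6,-67.6,0.537,-0.719,0.095,0,-7.2,-10.6,-67.6,0.537,-0.719,0.095,0,-7.2,-10.6,-67.6,0.537,-0.719,0.095,0,-7.2,-10.6,-67.6,0.537,-0.719,0.095,0,-7.2,-10.6,-67.6,0.537,-0.719,0.095,0,-7.2,-10.6,-67.6,0.537,-0.719,0.095,0,-7.2,-10.6,-67.6,0.537,-0.719,0.095,0,-7.2,-10.6,-67.6,0.537,-0.719,0.095,0]

```text
clock: 2.48
position: [0.4629, 0.2876, 0.1505]
ee_rot: [0.704, 0.702, -0.074, 0.075]
ft_force: [-0.9, 0.0, 0.3]
grip_width: 0.001
grasp_force: 0.0
```

Run:
```python
from h import *
st(); P=[.4616,.2896]
for z in(.095,.090,.085): print(row(P+[z],tool(90,-12)))
```

```text
{'clock': 2.475, 'position': [0.463, 0.288, 0.15], 'joint_pos': [-0.072, 0.447, -0.831, 1.663, 0.471, 1.367, -1.025], 'ft_force': [-0.912, 0.01, 0.29], 'grip_width': 0.001, 'grasp_force': 0.0}
[[0.003, 1.0, 0.001], [0.978, -0.003, -0.21], [-0.21, 0.002, -0.978]]
[0.059, 0.1332, -0.1761, 0.0137, -0.0014, 0.0538]
[0.059, 0.1332, -0.1761, 0.0147, -0.0014, 0.0587]
[0.059, 0.1332, -0.1761, 0.0158, -0.0014, 0.0636]
```

Request:
play_rows:
  plan: [0,0,0,0.0137,-0.001,0.0538,0,0,0,0,0.0137,-0.001,0.0538,0,0,0,0,0.0142,-0.001,0.056,0,0,0,0,0.0147,-0.001,0.0587,0,0,0,0,0.0147,-0.001,0.0587,0]

```text
clock: 3.1
position: [0.4617, 0.2914, 0.0907]
ee_rot: [0.704, 0.703, -0.073, 0.075]
ft_force: [-0.3, 0.6, -0.4]
grip_width: -0.002
grasp_force: 0.0
```

Run:
```python
from h import *
st()
for n in("side","top"): cv2.imwrite(f"pics/{n}1.png",viewer.camera(n)[:,:,::-1])
a=cv2.imread("pics/side1.png")[190:310,180:360]; b=cv2.imread("pics/top1.png")[165:260,190:350]
c=np.vstack([cv2.resize(a,(480,320),interpolation=cv2.INTER_CUBIC),cv2.resize(b,(480,285)[:2],interpolation=cv2.INTER_CUBIC)[:280]])
cv2.imwrite("pics/c1.png",c)
```

```text
{'clock': 3.1, 'position': [0.462, 0.291, 0.091], 'joint_pos': [-0.103, 0.519, -0.804, 1.712, 0.528, 1.272, -1.081], 'ft_force': [-0.291, 0.561, -0.355], 'grip_width': -0.002, 'grasp_force': 0.0}
[[0.001, 1.0, 0.002], [0.978, -0.001, -0.209], [-0.209, 0.002, -0.978]]
```

View pics/c1.png

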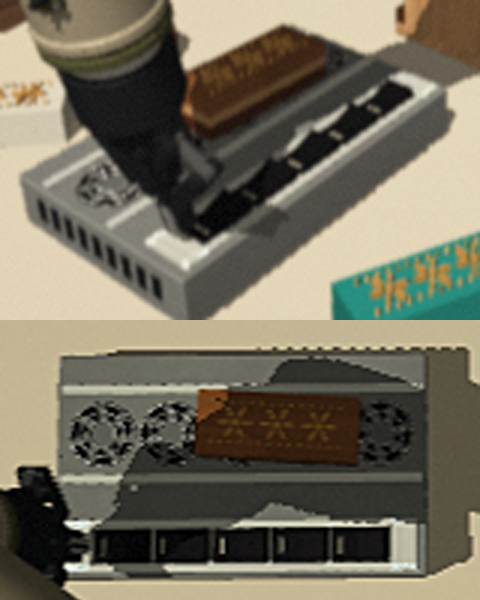

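The fingertip sits on the bezel just before switch1 (crop (80,545)) and is centred on the bank. I'll lower it gently until it touches.

Request:
play_rows:
  plan: [0,0,0,0.001,0,0.005,0,0,0,0,0.0015,0,0.007,0,0,0,0,0.002,0,0.009,0,0,0,0,0.002,0,0.009,0]

```text
clock: 3.7
position: [0.4612, 0.2913, 0.0804]
ee_rot: [0.703, 0.703, -0.074, 0.075]
ft_force: [-0.7, 0.3, -0.3]
grip_width: 0.0
grasp_force: 0.0
```

Request:
play_rows:
  plan: [0,0,0,0.0002,0,0.001,0,0,0,0,0.0004,0,0.002,0,0,0,0,0.0004,0,0.002,0]

```text
clock: 4.08
position: [0.4612, 0.2913, 0.0785]
ee_rot: [0.703, 0.703, -0.074, 0.075]
ft_force: [0.0, -0.0, -0.1]
grip_width: 0.001
grasp_force: 0.0
```

Request:
play_rows:
  plan: [0,0,0,0.0002,0,0.001,0,0,0,0,0.0004,0,0.002,0,0,0,0,0.0004,0,0.002,0]

```text
clock: 4.45
position: [0.4613, 0.2913, 0.0768]
ee_rot: [0.703, 0.703, -0.074, 0.075]
ft_force: [-2.2, -1.1, 4.0]
grip_width: 0.003
grasp_force: 2.0
```

Request:
play_rows:
  plan: [0,0,0,-0.0004,0,-0.0017,0,0,0,0,-0.018,0.0002,0.0021,0,0,0,0,-0.0357,0.0004,0.0059,0,0,0,0,-0.0534,0.0005,0.0096,0,0,0,0,-0.071,0.0007,0.0134,0,0,0,0,-0.0887,0.0009,0.0172,0,0,0,0,-0.1063,0.001,0.0209,0,0,0,0,-0.124,0.0012,0.0247,0,0,0,0,-0.1417,0.0014,0.0285,0,0,0,0,-0.1593,0.0016,0.0323,0,0,0,0,-0.177,0.0018,0.036,0,0,0,0,-0.1947,0.002,0.0398,0,0,0,0,-0.2123,0.0021,0.0436,0,0,0,0,-0.23,0.0023,0.0474,0,0,0,0,-0.2476,0.0024,0.0511,0,0,0,0,-0.2653,0.0026,0.0549,0,0,0,0,-0.283,0.0028,0.0587,0,0,0,0,-0.283,0.0028,0.0587,0,0,0,0,-0.283,0.0028,0.0587,0]

```text
clock: 6.82
position: [0.4638, 0.0025, 0.0783]
ee_rot: [0.703, 0.703, -0.074, 0.075]
ft_force: [0.6, -0.1, -0.7]
grip_width: 0.001
grasp_force: 0.0
```

Run:
```python
from h import *
st()
for n in("side","top"): cv2.imwrite(f"pics/{n}2.png",viewer.camera(n)[:,:,::-1])
a=cv2.imread("pics/side2.png")[190:310,180:360]; b=cv2.imread("pics/top2.png")[165:260,190:350]
c=np.vstack([cv2.resize(a,(480,320),interpolation=cv2.INTER_CUBIC),cv2.resize(b,(480,285)[:2],interpolation=cv2.INTER_CUBIC)[:280]])
cv2.imwrite("pics/c2.png",c)
```

```text
{'clock': 6.825, 'position': [0.464, 0.003, 0.078], 'joint_pos': [0.428, 0.256, -0.737, 2.018, 0.436, 1.039, -0.542], 'ft_force': [0.58, -0.129, -0.726], 'grip_width': 0.001, 'grasp_force': 0.0}
[[0.001, 1.0, 0.001], [0.978, -0.0, -0.209], [-0.209, 0.001, -0.978]]
```

View pics/c2.png

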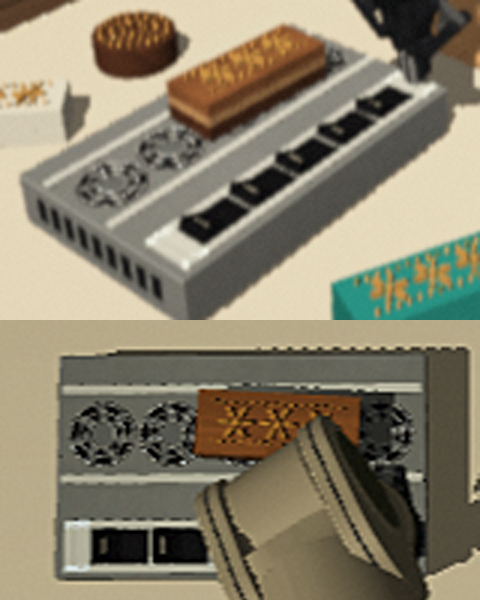

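All five rockers now look identical, with their bank_start halves proud, e.g. at side crop (212,215) through (380,98). The block is still in place, so I'll refine its pose from this view.

```bash
cat > g.py <<'E'
from h import *
T=lambda u,v:("top",np.array([u/3+190,v/3+165-320/3]))
S=lambda u,v:("side",np.array([u/2.667+180,v/2.667+190]))
k=[(*T(198,388),(28,70,98)),(*T(360,397),(28,-70,98)),(*T(358,465),(-28,-70,60)),(*T(196,455),(-28,70,60)),
 (*S(168,82),(28,70,98)),(*S(217,104),(-28,70,98)),(*S(218,138),(-28,70,60)),(*S(325,46),(-28,-70,98)),(*S(276,27),(28,-70,98))]
p,r=fit(k,(.59,.11,0)); print(p.round(4),r.tolist())
b=np.degrees(p[2])
g=W(p,[0,-.030,0])[0,:2]
print("grasp",g, row([*g,.13],tool(90+b)),row([.464,.003,.16],tool(90+b)))
E
python3 g.py
```

```text
[ 0.565   0.1135 -0.0223] [[-0.0, 1.4], [-0.1, -0.2], [0.3, 0.1], [1.8, 2.2], [-0.4, -0.4], [-2.6, 0.1], [-1.6, 1.3], [-0.3, -2.1], [2.0, -2.1]]
grasp [0.56437121 0.0835434 ] [0.1943, 12.0657, 1.2998, 0.068, 0.1006, -0.0672] [0.1943, 12.0657, 1.2998, -0.017, 0.0002, -0.0798]
```

Run:
```python
from h import *
R=tool(87.4)
for p in([.464,.003,.17],[.5637,.0835,.17],[.5637,.0835,.12],[.5637,.0835,.08]): print(row(p,R))
```

```text
[0.3337, 12.0634, 2.6186, -0.0191, 0.0002, -0.0896]
[0.3337, 12.0634, 2.6186, 0.0596, 0.0999, -0.1063]
[0.3337, 12.0634, 2.6186, 0.07, 0.0999, -0.0574]
[0.3337, 12.0634, 2.6186, 0.0784, 0.0999, -0.0183]
```

Request:
play_rows:
  plan: [0,0,0,-0.0191,0,-0.0896,0,0.3,12,2.6,-0.0191,0,-0.0896,0,0.3,12.06,2.6,-0.0191,0,-0.0896,1,0.3,12.06,2.6,-0.0191,0,-0.0896,1,0.3,12.06,2.6,0.0596,0.1,-0.106,1,0.3,12.06,2.6,0.0596,0.1,-0.106,1,0.3,12.06,2.6,0.0596,0.1,-0.106,1,0.3,12.06,2.6,0.0596,0.1,-0.106,1,0.3,12.06,2.6,0.0596,0.1,-0.106,1]

```text
clock: 8.05
position: [0.563, 0.0821, 0.1694]
ee_rot: [0.723, 0.691, -0.001, 0.001]
ft_force: [0.3, -0.6, 0.9]
grip_width: 1.001
grasp_force: 0.0
```

Run:
```python
from h import *
st()
R=tool(87.4)
for p in([.5637,.0835,.12],[.5637,.0835,.08]): print(row(p,R))
for n in("side","top"): cv2.imwrite(f"pics/{n}3.png",viewer.camera(n)[:,:,::-1])
a=cv2.imread("pics/side3.png")[150:310,180:420]; b=cv2.imread("pics/top3.png")[165:260,190:350]
c=np.vstack([cv2.resize(a,(480,320),interpolation=cv2.INTER_CUBIC),cv2.resize(b,(480,285)[:2],interpolation=cv2.INTER_CUBIC)[:280]])
cv2.imwrite("pics/c3.png",c)
```

```text
{'clock': 8.05, 'position': [0.563, 0.082, 0.169], 'joint_pos': [0.414, 0.365, -0.775, 1.677, 0.272, 1.211, -0.471], 'ft_force': [0.325, -0.617, 0.859], 'grip_width': 1.001, 'grasp_force': 0.0}
[[0.046, 0.999, 0.0], [0.999, -0.046, -0.002], [-0.002, 0.0, -1.0]]
[0.0052, 0.1131, -0.038, 0.0015, 0.0006, 0.0494]
[0.0052, 0.1131, -0.038, 0.0016, 0.0006, 0.0894]
```

View pics/c3.png

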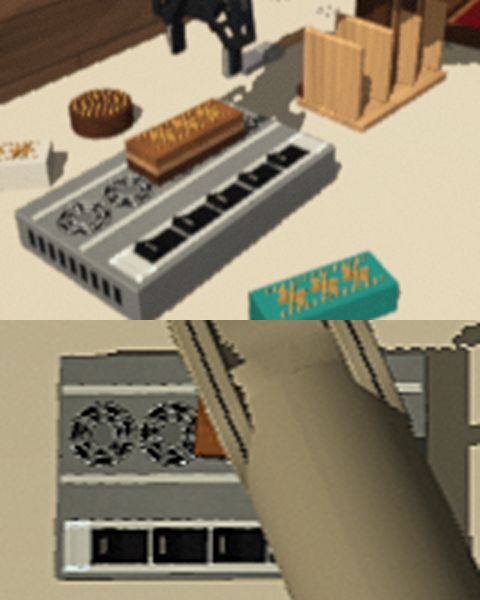

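The open fingers hang above the block with one on each long side (side crop (176,48) and (232,70)), and the switches are all still off. Descending.

Request:
play_rows:
  plan: [0,0.1,0,0.0015,0.0006,0.04,1,0,0.1,0,0.0015,0.0006,0.06,1,0,0.1,0,0.0016,0.0006,0.075,1,0,0.1,0,0.0016,0.0006,0.0894,1,0,0.1,0,0.0016,0.0006,0.0894,1]

```text
clock: 8.78
position: [0.5642, 0.0841, 0.0795]
ee_rot: [0.723, 0.691, 0.0, -0.001]
ft_force: [0.5, 0.1, -0.2]
grip_width: 1.005
grasp_force: 0.0
```

Request:
play_rows:
  plan: [0,0,0,0,0,0,0.6,0,0,0,0,0,0,0.4,0,0,0,0,0,0,0.3,0,0,0,0,0,0,0,0,0,0,0,0,0,0,0,0,0,0,0,0,0]
  squeeze: 80

```text
clock: 9.52
position: [0.5653, 0.0843, 0.0814]
ee_rot: [0.723, 0.691, 0.001, 0.0]
ft_force: [-1.1, 0.5, 6.2]
grip_width: 0.638
grasp_force: 85.8
```

Request:
play_rows:
  plan: [0,0,0,0,0,-0.03,0,0,0,0,0,0,-0.08,0,0,0,0,0,0,-0.13,0,0,0,0,0,0,-0.18,0,0,-10,0,0,0,-0.18,0,0,-20,0,0,0,-0.18,0,0,-30,0,0,0,-0.18,0,0,-40,0,0,0,-0.18,0,0,-40,0,0,0,-0.18,0]

```text
clock: 10.65
position: [0.5634, 0.0871, 0.2577]
ee_rot: [0.677, 0.652, -0.248, 0.235]
ft_force: [0.4, 0.3, -4.0]
grip_width: 0.642
grasp_force: 86.0
```

```bash
python3 -c "
from h import *
st()"
```

```text
{'clock': 10.65, 'position': [0.563, 0.087, 0.258], 'joint_pos': [-0.049, 0.508, -0.689, 1.455, 0.8, 1.813, -0.812], 'ft_force': [0.428, 0.296, -3.997], 'grip_width': 0.642, 'grasp_force': 85.988}
[[0.028, 0.999, -0.029], [0.766, -0.04, -0.641], [-0.642, -0.004, -0.767]]
```

```bash
python3 -c "
from h import *
for y in (.0843,.06,.03): print(row([.565,y,.24],tool(87.4,-90)))"
```

```text
[0.1782, -50.0579, 0.3617, 0.0093, 0.0017, 0.0153]
[0.1782, -50.0579, 0.3617, -0.0094, 0.0027, 0.0309]
[0.1782, -50.0579, 0.3617, -0.0323, 0.0039, 0.0501]
```

Request:
play_rows:
  plan: [0,-10,0,0,0,0.003,0,0,-20,0,0.003,0,0.006,0,0,-30,0,0.006,0.001,0.01,0,0,-40,0,0.009,0.0017,0.015,0,0.2,-50,0.4,0.0093,0.0017,0.0153,0,0.2,-50,0.4,0.0093,0.0017,0.0153,0,0.2,-50,0.4,0.0093,0.0017,0.0153,0,0.2,-50,0.4,0.0093,0.0017,0.0153,0]

```text
clock: 11.65
position: [0.5665, 0.0802, 0.2431]
ee_rot: [0.517, 0.487, -0.51, 0.486]
ft_force: [0.4, 0.7, -2.4]
grip_width: 0.643
grasp_force: 86.3
```

Run:
```python
from h import *
st()
for n in("side","top"): cv2.imwrite(f"pics/{n}4.png",viewer.camera(n)[:,:,::-1])
a=cv2.imread("pics/side4.png")[110:310,160:460]; b=cv2.imread("pics/top4.png")[130:270,190:400]
c=np.vstack([cv2.resize(a,(480,320),interpolation=cv2.INTER_CUBIC),cv2.resize(b,(420,280),interpolation=cv2.INTER_CUBIC)[:,:].copy() if 0 else cv2.copyMakeBorder(cv2.resize(b,(420,280),interpolation=cv2.INTER_CUBIC),0,0,0,60,0)])
cv2.imwrite("pics/c4.png",c)
```

```text
{'clock': 11.65, 'position': [0.567, 0.08, 0.243], 'joint_pos': [-0.767, 0.844, 0.137, 1.429, 0.984, 2.046, -0.814], 'ft_force': [0.377, 0.71, -2.421], 'grip_width': 0.643, 'grasp_force': 86.288}
[[0.006, 0.999, -0.054], [0.007, -0.054, -0.999], [-1.0, 0.006, -0.007]]
```

View pics/c4.png

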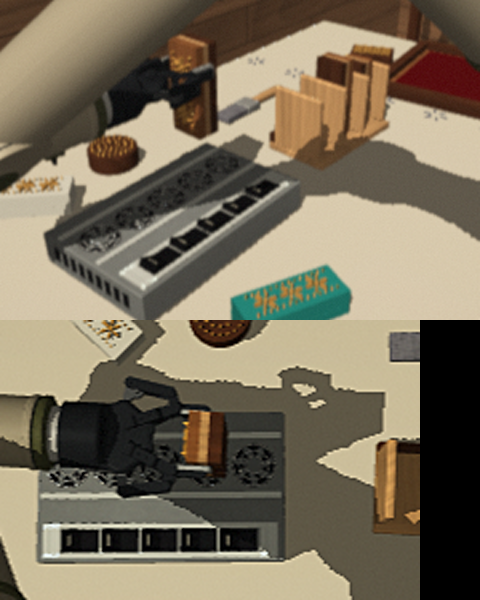

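The block is held upright above the fans (side crop (193,85)) with its pins towards the hand. Lowering it onto the dryer top.

Request:
play_rows:
  plan: [0,0,0,0.02,0,0,0,0,0,0,0.045,0,0,0,0,0,0,0.065,0,0,0,0,0,0,0.075,0,0,0,0,0,0,0.079,0,0,0,0,0,0,0.079,0,0,0]

```text
clock: 12.5
position: [0.5666, 0.0813, 0.1637]
ee_rot: [0.515, 0.486, -0.511, 0.488]
ft_force: [0.0, -0.5, -2.7]
grip_width: 0.642
grasp_force: 86.3
```

```bash
python3 -c "
from h import *
st()"
```

```text
{'clock': 12.5, 'position': [0.567, 0.081, 0.164], 'joint_pos': [-0.761, 0.969, 0.125, 1.408, 0.936, 1.998, -0.911], 'ft_force': [0.014, -0.51, -2.7], 'grip_width': 0.642, 'grasp_force': 86.286}
[[0.006, 0.999, -0.052], [0.001, -0.052, -0.999], [-1.0, 0.006, -0.002]]
```

Request:
play_rows:
  plan: [0,0,0,0.001,0,0,0,0,0,0,0.002,0,0,0,0,0,0,0.003,0,0,0,0,0,0,0.003,0,0,0]

```text
clock: 13.0
position: [0.5666, 0.0814, 0.1615]
ee_rot: [0.515, 0.485, -0.511, 0.488]
ft_force: [-0.7, 1.8, 5.2]
grip_width: 0.643
grasp_force: 86.5
```

Request:
play_rows:
  plan: [0,0,0,0,0,0,0.68,0,0,0,0,0,0,0.72,0,0,0,0,0,0,0.85,0,0,0,0,0,0,0.9,0,0,0,0,0,0,0.9,0,0,0,0,0,0,0.9]
  squeeze: 80

```text
clock: 13.75
position: [0.5665, 0.0813, 0.1605]
ee_rot: [0.514, 0.486, -0.511, 0.488]
ft_force: [0.7, -0.8, -0.5]
grip_width: 0.901
grasp_force: 0.0
```

Run:
```python
from h import *
st()
for n in("side","top"): cv2.imwrite(f"pics/{n}5.png",viewer.camera(n)[:,:,::-1])
a=cv2.imread("pics/side5.png")[130:280,190:370]; b=cv2.imread("pics/top5.png")[150:250,220:360]
c=np.vstack([cv2.resize(a,(384,320),interpolation=cv2.INTER_CUBIC),cv2.resize(b,(384,274),interpolation=cv2.INTER_CUBIC)])
cv2.imwrite("pics/c5.png",c)
```

```text
{'clock': 13.75, 'position': [0.566, 0.081, 0.161], 'joint_pos': [-0.76, 0.974, 0.124, 1.407, 0.935, 1.996, -0.914], 'ft_force': [0.729, -0.759, -0.478], 'grip_width': 0.901, 'grasp_force': 0.0}
[[0.005, 0.999, -0.052], [0.001, -0.052, -0.999], [-1.0, 0.005, -0.001]]
```

View pics/c5.png

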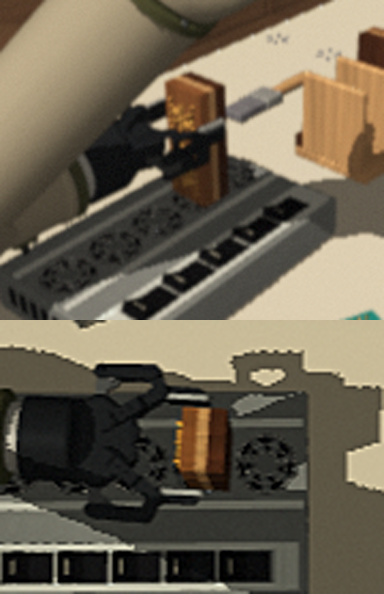

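The block stands on its own on the dryer (top crop (203,447)) with the open fingers clear on both sides. Backing away from it, then up.

Request:
play_rows:
  plan: [0,0,0,0,0,-0.02,0.9,0,0,0,0,0,-0.045,0.9,0,0,0,0,0,-0.07,0.9,0,0,0,0,0,-0.095,0.9,0,0,0,0,0,-0.095,0.9,0,0,0,-0.04,0,-0.095,1,0,0,0,-0.08,0,-0.095,1,0,0,0,-0.12,0,-0.095,1,0,10,0,-0.14,0,-0.095,1,0,20,0,-0.14,0,-0.095,1,0,30,0,-0.14,0,-0.095,1,0,40,0,-0.14,0,-0.095,1,0,50,0,-0.14,0,-0.095,1,0,60,0,-0.14,0,-0.095,1,0,60,0,-0.14,0,-0.095,1]

```text
clock: 15.72
position: [0.5715, 0.1718, 0.3036]
ee_rot: [0.704, 0.662, -0.184, 0.18]
ft_force: [-0.7, 0.1, -0.2]
grip_width: 1.002
grasp_force: 0.0
```

```bash
python3 -c "
from h import *
st()
R=tool(87.)
for p in([.5665,.16,.31],[.5665,.079,.30],[.5665,.079,.174]): print(row(p,R))"
```

```text
{'clock': 15.725, 'position': [0.571, 0.172, 0.304], 'joint_pos': [-0.866, 0.436, 0.386, 1.329, 0.285, 1.677, -0.56], 'ft_force': [-0.746, 0.136, -0.211], 'grip_width': 1.002, 'grasp_force': 0.0}
[[0.055, 0.998, -0.021], [0.866, -0.059, -0.497], [-0.497, 0.009, -0.868]]
[0.4287, 29.8219, -0.4854, -0.0137, -0.0042, 0.0004]
[0.4287, 29.8219, -0.4854, -0.0788, 0.0005, 0.0493]
[0.4287, 29.8219, -0.4854, -0.0162, -0.0007, 0.1586]
```

Request:
play_rows:
  plan: [0,10,0,-0.0137,-0.004,0.0004,1,0.2,20,-0.2,-0.0137,-0.0042,0.0004,1,0.43,29.8,-0.5,-0.0137,-0.0042,0.0004,1,0.43,29.8,-0.5,-0.0788,0.0005,0.0493,1,0.43,29.8,-0.5,-0.0788,0.0005,0.0493,1,0.43,29.8,-0.5,-0.0788,0.0005,0.0493,1,0.43,29.8,-0.5,-0.0788,0.0005,0.0493,1]

```text
clock: 16.6
position: [0.566, 0.0855, 0.2963]
ee_rot: [0.722, 0.692, -0.003, -0.001]
ft_force: [-0.4, -0.3, -0.4]
grip_width: 1.0
grasp_force: 0.0
```

```bash
python3 -c "
from h import *
st()
R=tool(87.)
for p in([.5665,.079,.23],[.5665,.079,.174]): print(row(p,R))"
```

```text
{'clock': 16.6, 'position': [0.566, 0.086, 0.296], 'joint_pos': [-0.582, 0.199, 0.412, 1.541, -0.078, 1.425, -0.207], 'ft_force': [-0.407, -0.335, -0.402], 'grip_width': 1.0, 'grasp_force': 0.0}
[[0.042, 0.999, -0.006], [0.999, -0.042, -0.003], [-0.003, -0.006, -1.0]]
[-0.3589, 0.1974, 0.5712, -0.0063, 0.0012, 0.0663]
[-0.3589, 0.1974, 0.5712, -0.0061, 0.0015, 0.1223]
```

Request:
play_rows:
  plan: [0,0,0,0,0,0,1,0,0,0,0,0,0,1]

```text
clock: 16.85
position: [0.5663, 0.0842, 0.2971]
ee_rot: [0.722, 0.691, -0.002, -0.001]
ft_force: [-0.4, -0.4, 0.3]
grip_width: 0.999
grasp_force: 0.0
```

```bash
python3 -c "
from h import *
st()
R=tool(87.)
for p in([.5665,.079,.23],[.5665,.079,.174]): print(row(p,R))"
```

```text
{'clock': 16.85, 'position': [0.566, 0.084, 0.297], 'joint_pos': [-0.581, 0.198, 0.414, 1.541, -0.079, 1.425, -0.206], 'ft_force': [-0.368, -0.446, 0.281], 'grip_width': 0.999, 'grasp_force': 0.0}
[[0.044, 0.999, -0.005], [0.999, -0.044, -0.002], [-0.002, -0.005, -1.0]]
[-0.2588, 0.1396, 0.4839, -0.0051, 0.0007, 0.0671]
[-0.2588, 0.1396, 0.4839, -0.0049, 0.001, 0.1231]
```

Request:
play_rows:
  plan: [-0.2,0.1,0.5,-0.005,0.001,0.04,1,-0.2,0.1,0.5,-0.005,0.001,0.067,1,-0.2,0.1,0.5,-0.005,0.001,0.08,1,-0.2,0.1,0.5,-0.005,0.001,0.095,1,-0.2,0.1,0.5,-0.005,0.001,0.11,1,-0.2,0.1,0.5,-0.005,0.001,0.123,1,-0.2,0.1,0.5,-0.005,0.001,0.123,1]

```text
clock: 17.73
position: [0.5661, 0.0779, 0.1733]
ee_rot: [0.726, 0.688, -0.001, -0.0]
ft_force: [0.2, -0.5, 0.1]
grip_width: 1.003
grasp_force: 0.0
```

Request:
play_rows:
  plan: [0,0,0,0,0,0,0.75,0,0,0,0,0,0,0.68,0,0,0,0,0,0,0.6,0,0,0,0,0,0,0.4,0,0,0,0,0,0,0,0,0,0,0,0,0,0]
  squeeze: 60

```text
clock: 18.48
position: [0.5671, 0.078, 0.175]
ee_rot: [0.726, 0.688, 0.0, 0.0]
ft_force: [-0.5, 0.3, 6.7]
grip_width: 0.643
grasp_force: 64.9
```

```bash
python3 -c "
from h import *
st()
for n in('side','top'): cv2.imwrite(f'pics/{n}6.png',viewer.camera(n)[:,:,::-1])"
```

```text
{'clock': 18.475, 'position': [0.567, 0.078, 0.175], 'joint_pos': [-0.56, 0.273, 0.405, 1.716, -0.115, 1.175, -0.178], 'ft_force': [-0.527, 0.289, 6.685], 'grip_width': 0.643, 'grasp_force': 64.876}
[[0.054, 0.999, 0.001], [0.999, -0.054, 0.0], [0.0, 0.001, -1.0]]
```

Run:
```python
from h import *
im=cv2.imread("pics/top0.png")
for r in(195,205,215,225): print(r,im[r,376:474,2].tolist())
c=im[186:242,384,2]; print("col384",c.tolist()); print("col466",im[186:242,466,2].tolist())
P=np.load("P.npy",allow_pickle=True).item()["rack"]
for y in(111,99,41,29,-29,-41,-99,-111): print(y,proj("top",W(P,np.array([(50,y,130),(0,y,130),(-50,y,130)])/1000)).round(1).tolist())
```

```text
195 [177, 160, 88, 74, 119, 114, 106, 131, 162, 148, 150, 131, 38, 7, 16, 17, 15, 17, 14, 19, 20, 21, 23, 23, 25, 20, 22, 26, 20, 23, 57, 109, 123, 117, 105, 131, 174, 156, 153, 128, 34, 18, 24, 27, 24, 25, 23, 21, 25, 27, 25, 22, 23, 20, 20, 20, 17, 16, 25, 40, 51, 41, 71, 152, 190, 167, 164, 133, 23, 11, 18, 20, 22, 20, 19, 18, 18, 13, 20, 16, 20, 18, 18, 14, 43, 79, 77, 66, 64, 94, 111, 143, 186, 176, 169, 136, 60, 76]
205 [166, 136, 117, 106, 109, 114, 107, 144, 192, 183, 174, 128, 53, 68, 62, 67, 70, 70, 65, 67, 67, 70, 70, 66, 67, 66, 67, 64, 39, 73, 114, 106, 109, 112, 105, 129, 177, 175, 174, 137, 6, 10, 25, 40, 35, 35, 43, 53, 52, 54, 48, 54, 111, 159, 154, 146, 114, 92, 94, 97, 95, 73, 43, 53, 68, 69, 77, 62, 14, 22, 44, 37, 44, 58, 56, 58, 54, 43, 96, 150, 143, 143, 129, 89, 92, 93, 97, 84, 51, 40, 70, 149, 181, 155, 151, 125, 62, 75]
215 [158, 104, 112, 113, 118, 114, 128, 169, 183, 172, 145, 94, 62, 65, 66, 67, 69, 70, 68, 66, 63, 67, 68, 67, 67, 67, 67, 57, 43, 78, 122, 115, 114, 114, 128, 170, 192, 182, 158, 96, 3, 26, 44, 42, 39, 39, 50, 60, 60, 59, 53, 73, 131, 157, 
[... 927 characters left out ...]
73, 172, 171]
col466 [178, 179, 180, 185, 113, 119, 119, 123, 83, 111, 109, 104, 104, 102, 105, 58, 62, 68, 71, 70, 71, 67, 67, 74, 79, 83, 81, 77, 76, 80, 78, 80, 86, 86, 87, 80, 123, 126, 117, 120, 124, 129, 121, 122, 125, 132, 125, 83, 129, 177, 171, 170, 170, 170, 170, 170]
111 [[383.8, 190.3], [383.4, 210.0], [383.0, 229.9]]
99 [[388.6, 190.5], [388.2, 210.2], [387.8, 230.1]]
41 [[411.6, 191.3], [411.4, 211.0], [411.1, 231.0]]
29 [[416.4, 191.5], [416.2, 211.2], [415.9, 231.1]]
-29 [[439.5, 192.3], [439.4, 212.0], [439.3, 232.0]]
-41 [[444.3, 192.5], [444.2, 212.2], [444.1, 232.2]]
-99 [[467.4, 193.3], [467.4, 213.0], [467.5, 233.0]]
-111 [[472.2, 193.4], [472.3, 213.2], [472.3, 233.2]]
```

```bash
python3 -c "
from h import *
R=tool(87.7)
for p in([.567,.078,.295],[.5358,-.1847,.295]): print(row(p,R))"
```

```text
[0.0355, -0.011, -0.8088, 0.0, 0.0, -0.1199]
[0.0355, -0.011, -0.8088, -0.264, -0.0169, -0.12]
```

Request:
play_rows:
  plan: [0,0,0,0,0,-0.02,0,0,0,0,0,0,-0.06,0,0,0,0,0,0,-0.1,0,0,0,0,0,0,-0.12,0,0,0,-0.8,-0.03,-0.002,-0.12,0,0,0,-0.8,-0.075,-0.005,-0.12,0,0,0,-0.8,-0.12,-0.008,-0.12,0,0,0,-0.8,-0.165,-0.011,-0.12,0,0,0,-0.8,-0.21,-0.014,-0.12,0,0,0,-0.8,-0.245,-0.016,-0.12,0,0,0,-0.8,-0.264,-0.0169,-0.12,0,0,0,-0.8,-0.264,-0.0169,-0.12,0,0,0,-0.8,-0.264,-0.0169,-0.12,0]

```text
clock: 20.2
position: [0.5357, -0.1835, 0.2939]
ee_rot: [0.721, 0.693, -0.0, -0.001]
ft_force: [-0.0, 0.4, -3.1]
grip_width: 0.649
grasp_force: 64.9
```

Run:
```python
from h import *
st()
R=tool(87.7)
for z in(.24,.175,.145,.135): print(row([.5358,-.1847,z],R))
for n in("side","top"): cv2.imwrite(f"pics/{n}7.png",viewer.camera(n)[:,:,::-1])
a=cv2.imread("pics/side7.png")[90:240,290:440]; b=cv2.imread("pics/top7.png")[160:260,350:500]
P=np.array([.5335,-.2508,-.038])
A=cv2.resize(a,(450,450),interpolation=cv2.INTER_CUBIC); B=cv2.resize(b,(345,230),interpolation=cv2.INTER_CUBIC)
for y in(105,35): draw(A,"side",P,[(a_,y+b_,130) for a_,b_ in((50,6),(50,-6),(-50,-6),(-50,6))],3,(290,90),(255,255,0))
o=status.get_obs(); t=o["position"]; bp=(t[0],t[1]+.0039,np.radians(-2.3))
# block wireframe: thickness along y (back at -22, wood to +16)
z0=(t[2]-.115)*1000
draw(A,"side",bp,[(28,-22,z0),(28,16,z0),(-28,16,z0),(-28,-22,z0),(28,-22,z0+140),(28,16,z0+140),(-28,16,z0+140),(-28,-22,z0+140)],3,(290,90),(0,255,0))
c=np.zeros((450,800,3),np.uint8); c[:,:450]=A; c[:230,450:795]=B; cv2.imwrite("pics/c7.png",c)
```

```text
{'clock': 20.2, 'position': [0.536, -0.183, 0.294], 'joint_pos': [-0.266, 0.191, 0.6, 1.573, -0.109, 1.412, 0.303], 'ft_force': [-0.033, 0.354, -3.121], 'grip_width': 0.649, 'grasp_force': 64.913}
[[0.039, 0.999, -0.001], [0.999, -0.039, 0.0], [0.0, -0.001, -1.0]]
[-0.0789, -0.0146, 0.0569, -0.0012, 0.0003, 0.0539]
[-0.0789, -0.0146, 0.0569, -0.0012, 0.0003, 0.1189]
[-0.0789, -0.0146, 0.0569, -0.0013, 0.0004, 0.1489]
[-0.0789, -0.0146, 0.0569, -0.0013, 0.0004, 0.1589]
```

View pics/c7.png

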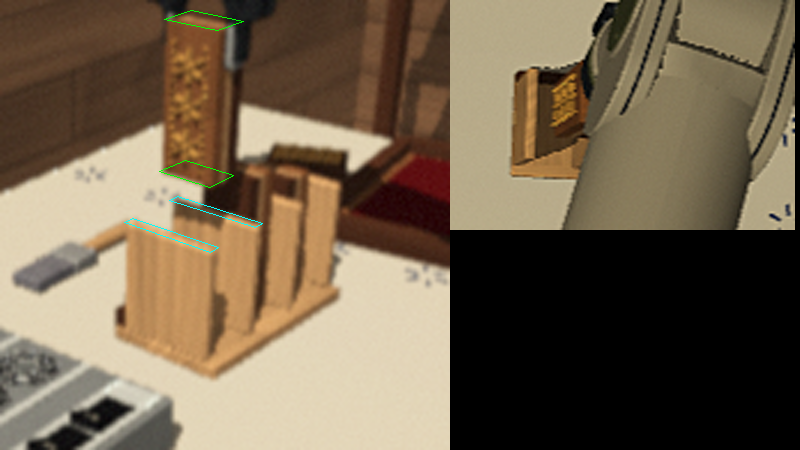

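The block hangs upright over the left, empty bay (side crop (200,100)), and the bay's dividers are at about (170,235) and (245,210). The predicted outlines match to within about 1 px. I'll lower it in stages and check the force at each one.

Request:
play_rows:
  plan: [0,0,0,0,0.0003,0.02,0,0,0,0,0,0.0003,0.04,0,0,0,0,0,0.0003,0.05,0,0,0,0,0,0.0003,0.06,0,0,0,0,0,0.0003,0.06,0]

```text
clock: 20.92
position: [0.5356, -0.1845, 0.234]
ee_rot: [0.721, 0.693, -0.001, -0.0]
ft_force: [-0.5, -0.7, -3.6]
grip_width: 0.651
grasp_force: 64.9
```

Request:
play_rows:
  plan: [0,0,0,0.0015,0.0003,0.01,0,0,0,0,0.0015,0.0003,0.03,0,0,0,0,0.0015,0.0003,0.05,0,0,0,0,0.0015,0.0003,0.07,0,0,0,0,0.0015,0.0003,0.085,0,0,0,0,0.0015,0.0003,0.095,0,0,0,0,0.0015,0.0003,0.1,0,0,0,0,0.0015,0.0003,0.1,0]

```text
clock: 21.92
position: [0.5361, -0.1833, 0.1344]
ee_rot: [0.721, 0.693, -0.0, -0.0]
ft_force: [0.6, 0.4, -3.0]
grip_width: 0.647
grasp_force: 64.9
```

No contact yet, and the block's foot should be about 4 mm above the bay floor. I'll lower it the rest of the way.

Request:
play_rows:
  plan: [0,0,0,0,0,0.0015,0,0,0,0,0,0,0.003,0,0,0,0,0,0,0.0045,0,0,0,0,0,0,0.0045,0]

```text
clock: 22.42
position: [0.5362, -0.1834, 0.1301]
ee_rot: [0.721, 0.693, -0.0, 0.0]
ft_force: [-0.1, 0.9, -0.6]
grip_width: 0.648
grasp_force: 65.1
```

Request:
play_rows:
  plan: [0,0,0,0,0,0.001,0,0,0,0,0,0,0.001,0]

```text
clock: 22.68
position: [0.5362, -0.1835, 0.13]
ee_rot: [0.721, 0.693, -0.0, -0.0]
ft_force: [-5.6, 1.2, 11.3]
grip_width: 0.65
grasp_force: 66.5
```

Request:
play_rows:
  plan: [0,0,0,0,0,-0.001,0.68,0,0,0,0,0,-0.001,0.75,0,0,0,0,0,-0.001,0.9,0,0,0,0,0,-0.001,0.95,0,0,0,0,0,-0.02,0.95,0,0,0,0,0,-0.06,0.95,0,0,0,0,0,-0.12,0.95,0,0,0,0,0,-0.16,0.95,0,0,0,0.06,0,-0.18,0.95,0,0,0,0.12,-0.05,-0.18,0.95,0,0,0,0.18,-0.1,-0.18,0.95,0,0,0,0.24,-0.1,-0.18,0.95,0,0,0,0.3,-0.1,-0.18,0.95,0,0,0,0.35,-0.1,-0.18,0.95,0,0,0,0.4,-0.1,-0.18,0.95,0,0,0,0.4,-0.1,-0.18,0.95,0,0,0,0.4,-0.1,-0.18,0.95]

```text
clock: 24.8
position: [0.4527, 0.2197, 0.3097]
ee_rot: [0.721, 0.692, -0.0, 0.0]
ft_force: [0.4, -0.8, -0.7]
grip_width: 0.951
grasp_force: 0.0
```

Run:
```python
from h import *
st()
im=viewer.camera("top"); im0=cv2.imread("pics/top0.png")[:,:,::-1]
cv2.imwrite("pics/top8.png",im[:,:,::-1])
for r in(200,206,212,218): print(r,[tuple(v) for v in im[r,380:420,:2].tolist()])
# expected top edges at z=.155: back -22, wood +16, pins +22 about bay centre
bp=(.5362,-.1835+.0039,np.radians(-2.3))
for y in(22,16,-22): print(y,proj("top",W(bp,np.array([(28,y,155),(-28,y,155)])/1000)).round(1).tolist())
d=np.abs(im.astype(int)-im0).sum(2)
for nm,(u0,u1,v0,v1) in dict(brush=(383,456,133,153),round=(283,316,108,145),s2=(416,440,190,235),s3=(444,470,190,235)).items(): print(nm,(d[v0:v1,u0:u1]>90).mean().round(3))
```

```text
{'clock': 24.8, 'position': [0.453, 0.22, 0.31], 'joint_pos': [-0.735, 0.027, 0.197, 1.684, -0.005, 1.432, -0.579], 'ft_force': [0.35, -0.767, -0.735], 'grip_width': 0.951, 'grasp_force': 0.0}
[[0.041, 0.999, 0.0], [0.999, -0.041, -0.001], [-0.001, 0.0, -1.0]]
200 [(56, 39), (56, 39), (55, 38), (65, 47), (86, 60), (84, 59), (80, 57), (77, 54), (76, 54), (83, 60), (71, 51), (42, 26), (32, 19), (36, 20), (46, 26), (52, 30), (51, 30), (49, 29), (49, 29), (59, 37), (81, 57), (89, 64), (90, 65), (71, 51), (19, 8), (24, 11), (26, 14), (25, 14), (23, 10), (36, 23), (49, 35), (66, 48), (88, 65), (89, 64), (87, 63), (82, 57), (75, 54), (67, 49), (34, 21), (10, 4)]
206 [(56, 41), (54, 40), (55, 40), (69, 49), (93, 67), (91, 64), (88, 63), (82, 58), (66, 45), (65, 45), (76, 52), (85, 57), (71, 47), (34, 21), (49, 28), (60, 36), (56, 32), (57, 33), (56, 31), (70, 44), (84, 59), (81, 58), (88, 62), (70, 49), (25, 10), (29, 14), (30, 18), (29, 14), (27, 14), (37, 23), (53, 36), (67, 47), (90, 64), (95, 69), (98, 68), (79, 55), (22, 12), (17, 7), (20, 8), (22, 10)]
212 [(137, 96), (115, 83), (51, 3
[... 224 characters left out ...]
30, 18), (31, 17), (32, 17), (26, 15), (40, 26), (66, 48), (72, 51), (81, 60), (84, 60), (90, 64), (72, 51), (13, 8), (17, 7), (21, 10), (21, 11)]
218 [(135, 98), (140, 101), (119, 85), (69, 49), (86, 62), (84, 61), (83, 59), (79, 54), (89, 62), (83, 57), (41, 24), (31, 17), (32, 17), (39, 26), (50, 30), (51, 29), (52, 33), (48, 30), (50, 29), (68, 46), (82, 59), (83, 61), (81, 58), (55, 37), (25, 12), (28, 14), (28, 16), (29, 17), (27, 14), (43, 26), (67, 49), (73, 52), (85, 62), (86, 63), (91, 65), (72, 51), (16, 8), (19, 13), (20, 10), (20, 9)]
22 [[391.3, 197.6], [390.8, 220.3]]
16 [[393.8, 197.7], [393.2, 220.4]]
-22 [[409.3, 198.3], [408.8, 221.0]]
brush 0.0
round 0.0
s2 0.213
s3 0.156
```

The block sits where predicted: its wood spans columns 393–409, within about 2 mm of the bay's middle. The brush and round block haven't moved, and the arm is clear. Handing in.

```bash
python3 -c "
from workcell import manip
print(manip.hand_in())"
```

```text
the job is handed in; nothing more can be done
None
```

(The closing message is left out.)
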